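# Push a cast seal out of its ring mould and lay it in the drawer

## Robot

A 6-joint arm with a two-finger parallel gripper is mounted at the origin on the work surface. World frame = base frame: x ahead of the robot, y to its left, z up, the work surface at z = 0. Lengths are in m, angles in rad, forces in N, time in s.
With the tool pointing down it reaches from about 0.3 to 0.775 m from the base axis. Payload 14.6 kg.
Tool frame: the origin (TCP) lies midway between the tips of the shut fingers; the grasp point (between the pads) lies 19 mm behind it (env.grasp_offset is the distance from the TCP to the grasp point, in m); z points along the fingers, y is the line along which they close (so a half turn about z gives the same grasp; the last joint's range is limited). The gripper opens to 94 mm and grips with 3 to 60 N. Pads are 16 mm wide; open, the fingers measure 119 mm over their backs; the gripper's body (75 mm by 177 mm) begins 78 mm behind the grasp point.
Start: joints at [-1.307, 0.3, 1.521, -0, 1.321, -0.067], TCP at [0.179, -0.52, 0.205] pointing down, gripper open.
Joint ranges: [-3.03, 3.03], [-0.79, 2.21], [0.23, 2.52], [-1.04, 4.18], [0, 3.07], [-2.55, 2.55]. Speed limits (rad/s): [2.22, 2.22, 2.57, 3.14, 3.14, 3.14].

## Interface

Orientations are given as a rotation vector (axis times angle).
In Python, from rig import env, cams, order gives the robot as it stands. The module is installed in compiled form; this text tells all that it offers.
- The arm moves only by the tool apply_moves, never from a script. Its argument "plan" is a list of rows, each a list of 7 numbers: the finger opening in cm, from 0 to 9.4, then the shift along the tool's x, y, z in cm, then the turn, a rotation vector about the tool's x, y, z in degrees. A call has 1 to 20 rows; each row is the pose to reach, as a shift and turn from the pose commanded when the call began, along the tool's axes at that moment; what a row does not reach only later rows make up. A row lasts 1/8 s, in which the tool goes at most 62.5 mm and 10.7 degrees, less where a joint would pass 70% of its speed; a pose out of reach is approached as far as the arm can. A call with a gripper value outside its range is refused whole. The fingers move at their own pace and stop on an object; "newtons" is the grip in N (left out, the last holds). Time passes only in rows, so rows that repeat a pose let the fingers close. It gives the time, the measured TCP pose, the force, the opening and the grip force at its end, in the units of the state.
- env.sense(): the state, without advancing time (a new reading comes with each control period).
- cams.snapshot(name): name is "side" or "top" or "wrist"; returns the picture (480x640x3 uint8, red, green, blue); there is no depth.
- cams.camera_model(name): a dict with "fx", "fy", "cx", "cy" (pixels), "position" and "attitude" of the camera in the world; the wrist camera has in their place "hand_eye" (4x4, takes a point from camera to tool coordinates, whose origin is the TCP and whose axes are the flange's). Camera axes: x right, y down, z forward; pixel columns grow to the right and rows downward; lengths in m; the calibration is good to about 2 mm. A picture is of the moment at which its call begins: read the wrist's pose just before it. camera_model takes no time and is no camera call.
- order.close_job(): hands the job in; it is judged then, once.
The state is a dict: "clock": time; "q": joint angles; "qvel": joint speeds; "effort": joint torques, N m; "position": TCP position; "tool_rot": TCP orientation; "wrist_force": force on the tool from outside, world axes, zero at the start; "ft_torque": the same for the moment, N m; "opening": opening from 0.0 (shut) to 1.0 (fully open); "gripper_force": force on a finger pad.
Only numpy, scipy, OpenCV 4.12 (cv2) and the standard library are available. Lean on these libraries where they do the work, as an engineer would, in place of code of your own. Each camera call takes 0.05 s, during which the arm holds its last target. There are 200 camera calls.

## Task

Take the ring mould off the sloping cradle and lower it, level, over the upright post so that the post pushes the loose brass base with its green seal up out of the ring; set the ring gently down onto the post's stop collar and leave it standing there. Then grasp the raised base from above and set it gently, seal up, centred on the cork rest in the open drawer, without disturbing the other seals, the jar, the signet or the burnisher.

Things in the scene. Friction and masses are not known exactly. Their poses are not given: they have to be found in the camera images.
- cradle: Fixed elm cradle, 110 mm wide, whose 200 mm long board slopes at 30 degrees: it rises along the cradle's own x axis (roughly away from the robot), with a 16 mm high brass ledge along its low end. Origin: on the table under the middle of the board (board surface there 68 mm above the table; high end 118 mm). The mould lies on it, against the ledge, handle uphill.
- mould_ring (a point): Centre of the aluminium ring of the mould, half-way up. Loose mould, about 0.18 kg: ring 78 mm outside, 66 mm inside, 36 mm high, open at top; at its bottom an inward lip 5 mm high leaves a hole 56 mm across, on which the loose base rests. z is the ring's axis (out of its open top), x points along the handle. At the start it is tilted 30 degrees with the cradle.
- mould_grip (a point): Middle of the place to grip on the mould's walnut handle: 100 mm from the ring's axis along the mould's x, 29 mm above the ring's underside (11 mm above point mould_ring along z). The handle is a bar 16 mm wide (along y), 14 mm high, from 48 to 128 mm from the ring's axis, 22 mm clear of what the ring stands on. Axes as mould_ring.
- seal_center (a point): Centre, half-way up, of the loose brass base with the green wax seal on it (one rigid piece, about 0.11 kg): base disc 62 mm across and 10 mm thick, wax 58 mm across above it, 20 mm in all, so the base's underside is 10 mm below this point and the brass rim spans 10 to 0 mm below it. z points out of the wax face. At the start it lies in the mould's ring, on the lip, well below the ring's rim.
- stand: Fixed pushing post: elm foot 92 mm across and 12 mm thick with an upright post 48 mm across whose flat top is 97 mm above the table. Origin: on the table on the post's axis, z up. Round the post sits a brass stop collar 84 mm across, 10 mm thick, on which the ring comes to rest; its top was set by the last user anywhere from 22 to 42 mm above the table and is not reported, so feel for it. It keeps its height unless pressed with about 80 N.
- drawers: Fixed elm drawer unit, one drawer open for good. Origin on the table under the row of seals in the open drawer; x towards the cabinet. Drawer inside: x -75 to +135 mm, 282 mm wide along y, three compartments 90 mm wide with places at x = 0, y = -96, 0, +96 mm. Heights: floor 20, dividers 50, sides and front 66 mm. Cabinet face x = +126 mm, its knobs stand out 23 mm; shelf top 222 mm high, to x = +123 mm.
- rest_top (a point): Centre of the flat top of the fixed cork rest, 48 mm across and 14 mm high, in the place of the one compartment of the drawer that has no seal (any of the three). The top is 34 mm above the table. The base is to lie flat on it.
- seal_a_center (a point): Centre of another seal, same shape as the one in the mould, lying on the drawer's floor in its compartment. Leave alone.
- seal_b_center (a point): Centre of a third seal, likewise. Leave alone.
- jar_center (a point): Centre of a loose glass jar, 72 mm across, 110 mm high, standing. Leave alone.
- signet_center (a point): Centre of a loose bronze signet, 34 mm across, 70 mm high, standing. Leave alone.
- burnisher_center (a point): Middle of a loose burnisher lying on the table, 183 mm long along its x, 25 mm thick, walnut handle. Leave alone.
- mould: The whole mould: origin at the centre of the ring's underside, 18 mm below point mould_ring; same axes.
- seal: The whole base with its seal: origin at the centre of its underside; same axes as point seal_center.
- rest: The cork rest: origin at the centre of its underside, on the drawer's floor.
Things that resemble listed ones, but are neither listed nor needed, are in the scene too. There is more than one size of the mould; the job needs the largest.

How it is judged:
By the outcome, as a careful person would: the job done as asked, in the order asked, and still so for the second after the job is handed in, with the robot touching nothing.
It also fails if it takes over 54 s, if anything falls off the work surface, if the arm or the gripper's body presses on something with over 40 N, if the wrist force passes 120 N, or if a joint passes its speed limit or range.

## Working session

There is one attempt and no reset: what is moved stays moved. The work goes in short steps, Python scripts to look and compute and a tool call to move; the robot and the scene stay as the last step left them, time stands still between calls to the robot, and variables do not carry over. Pictures are saved under pics/ and viewed, at most 10 in all, crops included, and the job is handed in when it is done.

Besides the shell and the picture viewer there is one more tool, called after ">>>" as name(argument=value, ...) on one line, values as JSON. apply_moves: Moves the arm, as the interface text tells. Its arguments: {"type":"object","properties":{"plan":{"type":"array","items":{"type":"array","items":{"type":"number"}}},"newtons":{"type":"number"}},"required":["plan"]}

```bash
mkdir -p pics
python3 - <<'E'
from rig import env,cams,order
import cv2,numpy as np
np.set_printoptions(precision=4,suppress=True)
for n in("top","side"):
    cv2.imwrite(f"pics/{n}0.png",cams.snapshot(n)[:,:,::-1]); print(n,cams.camera_model(n))
print(cams.camera_model("wrist")); print(env.sense(),env.grasp_offset)
E
```

```text
top {'fx': 536.0261663285253, 'fy': 536.0261663285253, 'cx': 314.9997099085796, 'cy': 240.2840951377065, 'position': array([0.4152, 0.0598, 1.2776]), 'attitude': array([-2.1649,  2.1751, -0.1254])}
side {'fx': 546.9626150048898, 'fy': 546.9626150048898, 'cx': 325.42364241523313, 'cy': 231.43661130787996, 'position': array([0.4403, 1.1167, 1.2438]), 'attitude': array([-0.1158,  2.9035, -1.1078])}
{'fx': 339.28848063488135, 'fy': 339.28848063488135, 'cx': 319.67612321317324, 'cy': 241.2939984561388, 'hand_eye': array([[-0.0004, -0.9715, -0.237 ,  0.0687],
       [ 1.    , -0.0004,  0.0001,  0.0002],
       [-0.0002, -0.237 ,  0.9715, -0.1789],
       [ 0.    ,  0.    ,  0.    ,  1.    ]])}
{'clock': 0.1, 'q': array([-1.3066,  0.3004,  1.5215, -0.    ,  1.3207, -0.0666]), 'qvel': array([-0.0014, -0.0013, -0.0021, -0.0014, -0.0001, -0.0002]), 'effort': array([  0.0013, -53.2643, -35.3284,   0.0709,   0.0235,  -0.0001]), 'position': array([ 0.1786, -0.52  ,  0.205 ]), 'tool_rot': array([-3.0977, -0.5171,  0.0002]), 'wrist_force': array([-0.0275,  0.1209,  0.0715]), 'ft_torque': array([-0.0086,  0.0265, -0.0357]), 'gripper_force': 0.0, 'opening': 1.0002317033549177} 0.0188
```

View pics/top0.png

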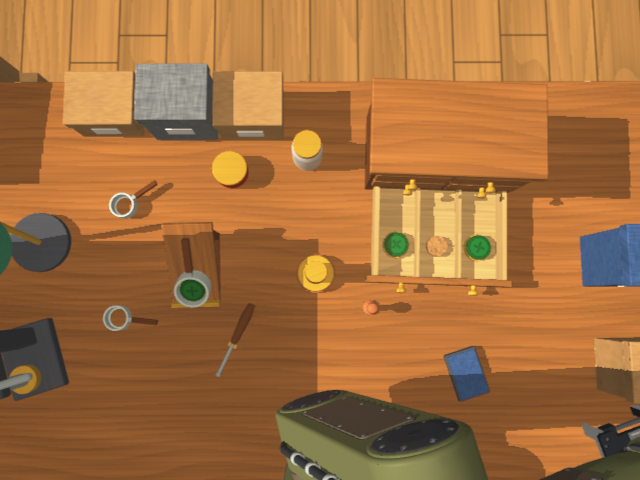

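View pics/side0.png

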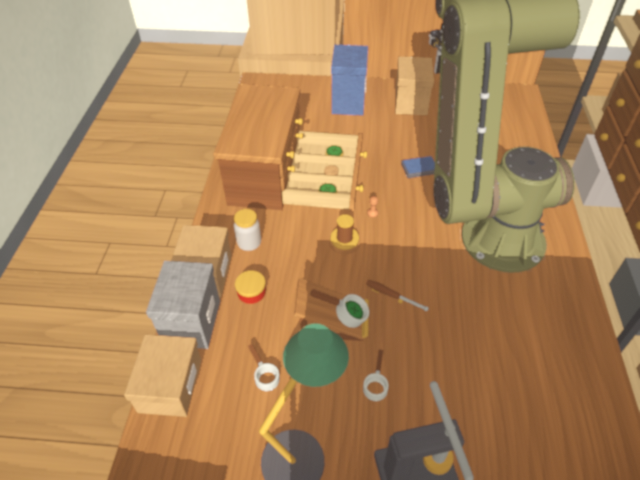

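The top view shows the mould at (192,289) with its handle up to (186,240), the post and collar at (317,270), the cork rest at (437,246) between the seals at (396,244) and (479,247), the jar at (307,150), the signet at (372,308) and the burnisher at (235,340). The side view shows the same things, with the lamp close beside the cradle.

```bash
cat > h.py <<'E'
import numpy as np,cv2
from scipy.spatial.transform import Rotation as R
from rig import env,cams,order
np.set_printoptions(precision=4,suppress=True)
def ray(n,uv,s=None):
    m=cams.camera_model(n)
    d=np.array([(uv[0]-m['cx'])/m['fx'],(uv[1]-m['cy'])/m['fy'],1.])
    if n=='wrist':
        T=m['hand_eye'];Rt=R.from_rotvec(s['tool_rot'])
        return s['position']+Rt.apply(T[:3,3]),Rt.apply(T[:3,:3]@d)
    return m['position'],R.from_rotvec(m['attitude']).apply(d)
def plane(n,uv,z,s=None):
    o,d=ray(n,uv,s); return o+d*(z-o[2])/d[2]
def proj(n,p,s=None):
    m=cams.camera_model(n)
    if n=='wrist':
        T=m['hand_eye'];q=R.from_rotvec(s['tool_rot']).inv().apply(p-s['position']);q=T[:3,:3].T@(q-T[:3,3])
    else: q=R.from_rotvec(m['attitude']).inv().apply(p-m['position'])
    return np.array([m['fx']*q[0]/q[2]+m['cx'],m['fy']*q[1]/q[2]+m['cy']])
def tri(a,b):
    (o1,d1),(o2,d2)=a,b
    t=np.linalg.lstsq(np.c_[d1,-d2],o2-o1,rcond=None)[0]
    p,q=o1+t[0]*d1,o2+t[1]*d2
    return (p+q)/2,np.linalg.norm(p-q)
def blobs(img,box,lo,hi,amin=20):
    x0,y0,x1,y1=box;c=cv2.cvtColor(np.ascontiguousarray(img[y0:y1,x0:x1]),cv2.COLOR_RGB2HSV)
    m=cv2.inRange(c,np.array(lo),np.array(hi))
    cs,_=cv2.findContours(m,cv2.RETR_EXTERNAL,cv2.CHAIN_APPROX_NONE)
    return [k+np.array([x0,y0]) for k in sorted(cs,key=cv2.contourArea,reverse=True) if cv2.contourArea(k)>amin]
E
python3 - <<'E'
from h import *
t=cv2.cvtColor(cv2.imread('pics/top0.png'),cv2.COLOR_BGR2RGB);s=cv2.cvtColor(cv2.imread('pics/side0.png'),cv2.COLOR_BGR2RGB)
def show(nm,img,box,lo,hi,n=3):
    for k in blobs(img,box,lo,hi)[:n]:
        e=cv2.fitEllipse(k); h=cv2.fitEllipse(cv2.convexHull(k)) if len(cv2.convexHull(k))>5 else None
        print(nm,cv2.contourArea(k),np.round(e[0],1),np.round(e[1],1),round(e[2]),cv2.boundingRect(k),h and np.round(h[0],1))
show('ringT',t,(165,260,220,315),(0,0,90),(180,60,255))
show('ringS',s,(330,285,375,335),(0,0,90),(180,60,255))
show('sealT',t,(165,260,220,315),(45,90,20),(85,255,255))
show('sealS',s,(335,285,375,335),(45,90,20),(85,255,255))
show('seals',t,(375,190,505,275),(45,90,20),(85,255,255))
show('postT',t,(290,245,340,300),(18,150,120),(32,255,255))
show('postS',s,(325,210,365,255),(18,150,120),(32,255,255))
show('cork',t,(420,225,455,265),(5,80,120),(18,200,255))
for uv in [(192,289),(186,240),(317,270),(437,246)]: print(uv,proj('side',plane('top',uv,.06)), plane('top',uv,.06))
a=cv2.resize(t[220:320,150:350],None,fx=4,fy=4,interpolation=cv2.INTER_CUBIC)
b=cv2.resize(s[200:340,290:390],None,fx=4,fy=4,interpolation=cv2.INTER_CUBIC)
c=np.zeros((600,800,3),np.uint8);
cv2.imwrite('pics/c1.png',a[:,:,::-1]);cv2.imwrite('pics/c2.png',b[:,:,::-1])
E
```

```text
ringT 985.5 [192.1 288.6] [34.3 36.8] 46 (174, 270, 37, 37) [192.  288.4]
ringS 743.5 [352.3 310.5] [30.8 31. ] 166 (337, 295, 32, 32) [352.1 310.5]
sealT 371.0 [191.8 289.9] [19.6 24.3] 108 (180, 280, 25, 21) [191.8 289.8]
sealS 148.0 [354.2 309.2] [10.4 18.4] 138 (347, 302, 15, 16) [354.2 309.2]
seals 407.0 [478.1 246.9] [22.4 23.2] 112 (467, 236, 24, 23) [478.  246.9]
seals 393.5 [395.9 243.9] [22.2 22.6] 146 (385, 233, 23, 23) [396.  243.8]
postT 935.5 [315.3 272.8] [34.4 34.7] 177 (298, 255, 36, 36) [315.4 272.7]
postS 240.5 [344.4 237.6] [20.6 26.7] 93 (330, 229, 29, 20) [344.5 237.4]
postS 167.0 [344.9 220.6] [13.  16.5] 93 (337, 214, 17, 14) [344.9 220.6]
cork 865.0 [432.8 245. ] [35.6 38.9] 158 (420, 225, 35, 40) [425.8 244.5]
(192, 289) [352.9759 310.1555] [0.4369 0.328  0.06  ]
(186, 240) [309.2481 312.4546] [0.5483 0.3438 0.06  ]
(317, 270) [343.3217 227.9666] [0.4785 0.0454 0.06  ]
(437, 246) [331.8809 164.6709] [ 0.532  -0.2292  0.06  ]
```

View pics/c1.png

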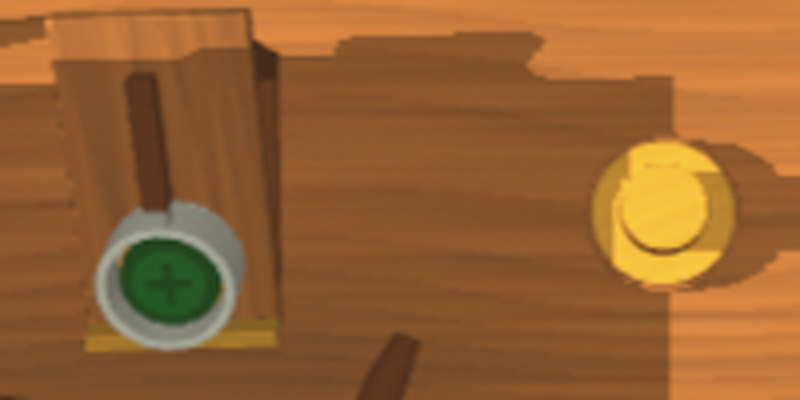

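The crop shows the ring rim centred near crop (170,282), the handle from (155,208) to (141,75), and the post top at (664,208) on its collar. Next I triangulate roughly and work out a survey pose for the wrist camera.

```bash
cat >> h.py <<'E'
def rot(yaw,tilt=0):
    """tool y = (-sin,cos,0)(yaw), tool z down, tilted so it leans to +yaw heading; tool x toward robot"""
    c,s=np.cos(yaw),np.sin(yaw)
    y=np.array([-s,c,0]);z=np.array([c*np.sin(tilt),s*np.sin(tilt),-np.cos(tilt)])
    return np.c_[np.cross(y,z),y,z]
def delta(p,M,cmd=None):
    s=env.sense();C=R.from_rotvec(s['tool_rot']);p0=s['position']
    if cmd is not None:p0,C=cmd
    return np.round(np.r_[100*C.inv().apply(np.array(p)-p0),np.degrees((C.inv()*R.from_matrix(M)).as_rotvec())],2)
E
python3 - <<'E'
from h import *
print('post',tri(ray('top',(315.6,271.6)),ray('side',(344.9,220.6))), plane('top',(315.6,271.6),.097),plane('side',(344.9,220.6),.097))
print('collar',tri(ray('top',(315.3,272.8)),ray('side',(344.5,237.4))))
print('ring rim',tri(ray('top',(192,289.5)),ray('side',(353.,310.4))))
print('handle end',plane('top',(184.8,238.5),.13),'hn',plane('top',(188.5,271.5),.09))
print('rest',plane('top',(437.5,246),.034),'seals',plane('top',(478.1,246.9),.04),plane('top',(395.9,243.9),.04))
print('jar',plane('top',(307,143),.11),'sig',plane('top',(372,308),.06))
print(delta((.31,-.2,.36),rot(-.6)),delta((.45,.19,.25),rot(0)))
E
```

```text
post (array([0.4738, 0.0489, 0.0956]), np.float64(0.0013869757393879913)) [0.473 0.049 0.097] [0.4745 0.0502 0.097 ]
collar (array([0.4739, 0.049 , 0.0226]), np.float64(8.408032702796295e-05))
ring rim (array([0.4363, 0.3281, 0.0591]), np.float64(0.001010176683472162))
handle end [0.5439 0.3301 0.13  ] hn [0.4749 0.3298 0.09  ]
rest [ 0.5345 -0.2366  0.034 ] seals [ 0.5314 -0.3296  0.04  ] [ 0.5393 -0.1385  0.04  ]
jar [0.7597 0.0668 0.11  ] sig [ 0.3922 -0.0782  0.06  ]
[  22.82  -26.01  -15.48   -0.03   -0.07 -126.67] [  48.73  -58.34   -4.44   -0.01   -0.08 -161.05]
```

>>> apply_moves(plan=[[4,22.8,-26,-15.5,0,0,-127],[4,22.8,-26,-15.5,0,0,-127],[4,22.8,-26,-15.5,0,0,-127],[4,22.8,-26,-15.5,0,0,-127],[4,22.8,-26,-15.5,0,0,-127],[4,22.8,-26,-15.5,0,0,-127],[4,22.8,-26,-15.5,0,0,-127],[4,48.7,-58.3,-4.4,0,0,-161],[4,48.7,-58.3,-4.4,0,0,-161],[4,48.7,-58.3,-4.4,0,0,-161],[4,48.7,-58.3,-4.4,0,0,-161],[4,48.7,-58.3,-4.4,0,0,-161],[4,48.7,-58.3,-4.4,0,0,-161],[4,48.7,-58.3,-4.4,0,0,-161],[4,48.7,-58.3,-4.4,0,0,-161],[4,48.7,-58.3,-4.4,0,0,-161],[4,48.7,-58.3,-4.4,0,0,-161],[4,48.7,-58.3,-4.4,0,0,-161]])

```text
clock: 2.35
position: [0.4499, 0.189, 0.2498]
tool_rot: [0.006, 3.141, 0.0]
wrist_force: [1.1, -0.2, -0.3]
opening: 0.425
gripper_force: 0.0
```

Run:
```python
from h import *
s=env.sense();np.save('s1.npy',s,allow_pickle=True);w=cams.snapshot('wrist')
cv2.imwrite('pics/w1.png',w[:,:,::-1]);print(s['position'],s['tool_rot'],s['qvel'],s['q'])
for p in [(.474,.049,.096),(.436,.328,.06),(.544,.33,.13),(.5345,-.2366,.034)]:print(proj('wrist',np.array(p),s))
```

```text
[0.4499 0.189  0.2498] [0.0065 3.141  0.0003] [ 0.0014  0.0023 -0.0012 -0.0004 -0.0012 -0.0129] [ 0.3225  0.1273  1.6263  0.      1.3874 -1.2441]
[182.4508 252.0949]
[446.9118 208.5538]
[465.752  329.8258]
[-23.4581 286.5892]
```

View pics/w1.png

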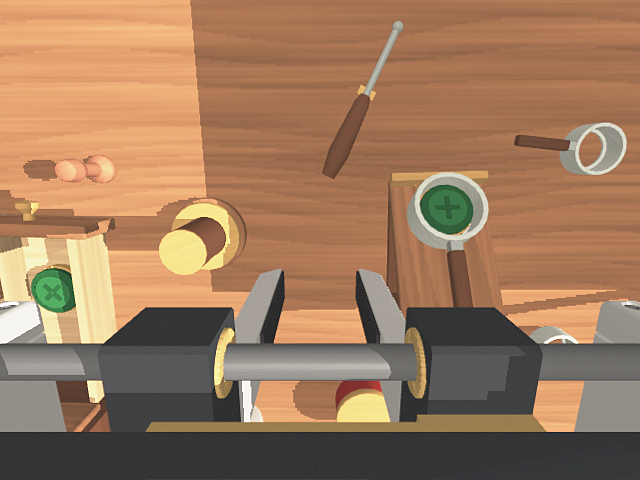

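The wrist picture shows the post top at about (182,252), the mould rim at (448,210) with its green seal at (446,209), the handle running down to (462,300), and the ledge from (391,180) to (489,175). The predictions agree with these.

Run:
```python
from h import *
s=np.load('s1.npy',allow_pickle=True).item();w=cv2.imread('pics/w1.png')[:,:,::-1].copy()
hsv=cv2.cvtColor(w,cv2.COLOR_RGB2HSV)
for uv in [(180,255),(230,235),(225,250),(205,240),(440,178),(460,280),(480,280),(448,183),(470,240),(425,225)]: print(uv,hsv[uv[1],uv[0]],end=' ')
print()
def show(nm,box,lo,hi,n=2):
    ks=blobs(w,box,lo,hi)[:n]
    for k in ks:
        e=cv2.fitEllipse(cv2.convexHull(k));print(nm,cv2.contourArea(k),np.round(np.r_[e[0],e[1],e[2]],1),cv2.boundingRect(k))
    return ks
show('postfoot/top',(150,190,250,280),(20,100,215),(32,200,255))
show('brass',(150,190,250,280),(18,120,120),(34,255,255))
k=show('ring',(400,160,500,260),(0,0,120),(180,60,255))
show('seal',(400,160,500,260),(45,100,20),(85,255,255))
l=show('ledge',(380,165,500,190),(15,120,80),(32,255,255))
m=cv2.inRange(hsv,(0,100,20),(12,255,105))[245:306]
L=[];
for i,r in enumerate(m):
    x=np.where(r[440:485])[0]+440
    if len(x)>8:L.append((i+245,x.min(),x.max(),(x.min()+x.max())/2))
print(np.array(L)[::8])
```

```text
(180, 255) [ 25 108 247] (230, 235) [ 17 134 215] (225, 250) [ 18 135 232] (205, 240) [ 10 129 144] (440, 178) [ 28  19 159] (460, 280) [  9 121 116] (480, 280) [ 11 128 160] (448, 183) [ 24  22 175] (470, 240) [ 11 133 157] (425, 225) [ 28  20 221] 
postfoot/top 2374.5 [196.5 239.9  66.7  80.1  46.9] (159, 204, 71, 71)
ring 4676.5 [447.5 211.2  77.4  81.   66. ] (407, 172, 82, 79)
seal 1882.5 [446.7 208.5  46.4  53.2 121.7] (421, 185, 52, 49)
ledge 436.5 [412.1 178.3  15.2  62.4  85.5] (389, 172, 51, 15)
ledge 211.5 [468.9 170.5  21.4  41.1 113.2] (452, 170, 37, 14)
[]
```

Run:
```python
from h import *
s=np.load('s1.npy',allow_pickle=True).item();w=cv2.imread('pics/w1.png')[:,:,::-1].copy()
hsv=cv2.cvtColor(w,cv2.COLOR_RGB2HSV)
for lo in (238,242):
  for k in blobs(w,(150,190,250,285),(18,80,lo),(34,255,255))[:1]:
    k=k[k[:,0,0]<197] if 0 else k
    print('post',lo,cv2.contourArea(k),np.round(np.array(cv2.fitEllipse(k)[0]),1),np.round(cv2.fitEllipse(k)[1],1),cv2.boundingRect(k))
for lo in (190,205):
  for k in blobs(w,(400,160,500,260),(0,0,lo),(180,60,255))[:1]:
    e=cv2.fitEllipse(cv2.convexHull(k));print('rim',lo,np.round(e[0],1),np.round(e[1],1),round(e[2]),cv2.boundingRect(k))
L=[]
for v in range(246,306):
    r=hsv[v,440:490,2]; x=np.where(r<135)[0]+440
    x=x[(x>445)&(x<475)]
    if len(x)>8:L.append((v,x.min(),x.max()))
L=np.array(L);print(L[::10])
f=np.polyfit(L[:,0],(L[:,1]+L[:,2])/2,1);print('handle line u=',f)
E=[]
for u in list(range(393,410,3))+list(range(484,488,1)):
    c=np.where((hsv[165:195,u,1]>110)&(hsv[165:195,u,0]>=17))[0]+165
    if len(c):E.append((u,c.min(),c.max()))
E=np.array(E);print(E.T);print('ledge slopes',np.polyfit(E[:,0],E[:,1],1),np.polyfit(E[:,0],E[:,2],1))
# handle centreline plane test: two image points, intersect with plane of heading
o,d1=ray('wrist',(np.polyval(f,250),250),s);_,d2=ray('wrist',(np.polyval(f,300),300),s)
n=np.cross(d1,d2)
# handle top line direction h=(cos30 c, cos30 s, .5) perpendicular to n
from scipy.optimize import brentq
g=lambda a:n@np.array([np.cos(a)*.866,np.sin(a)*.866,.5])
a=brentq(g,-.5,.5);print('yaw deg from handle',np.degrees(a))
# position: y of the line at x=.52, height z: intersect
for z in(.09,.1,.11): print(plane('wrist',(np.polyval(f,300),300),z,s))
```

```text
post 238 2478.0 [195.6 240.7] [57.4 77. ] (159, 203, 71, 72)
post 242 2470.0 [195.6 240.7] [57.3 76.9] (159, 204, 71, 71)
rim 190 [451.3 205.9] [66.3 75.1] 115 (415, 172, 74, 68)
rim 205 [451.3 205.7] [66.  74.7] 115 (415, 172, 74, 68)
[[250 448 463]
 [260 447 465]
 [270 448 467]
 [280 450 468]
 [290 451 470]
 [300 453 471]]
handle line u= [  0.1367 420.8458]
[[393 396 399 402 405 408 484 485 486 487]
 [174 174 173 173 173 173 171 171 171 173]
 [185 185 185 185 185 184 181 180 179 178]]
ledge slopes [ -0.0219 182.108 ] [ -0.0629 210.0199]
yaw deg from handle 1.1587602343341907
[0.5305 0.3412 0.09  ]
[0.5261 0.3367 0.1   ]
[0.5217 0.3322 0.11  ]
```

Run:
```python
from h import *
M=rot(np.radians(1.5),np.radians(30));g=np.array([.522,.331,.1146])
print(delta(g-.081*M[:,2],M))
```

```text
[ -3.11  14.1    6.5   -0.44 -29.97  -1.66]
```

>>> apply_moves(plan=[[6,-3.1,14.1,6.5,0,-30,-1.7],[6,-3.1,14.1,6.5,0,-30,-1.7],[6,-3.1,14.1,6.5,0,-30,-1.7],[6,-3.1,14.1,6.5,0,-30,-1.7],[6,-3.1,14.1,6.5,0,-30,-1.7]])

```text
clock: 3.02
position: [0.4814, 0.3299, 0.1853]
tool_rot: [-0.037, 2.619, 0.0]
wrist_force: [0.1, -0.8, 0.9]
opening: 0.637
gripper_force: 0.0
```

Run:
```python
from h import *
s=env.sense();np.save('s2.npy',s,allow_pickle=True);w=cams.snapshot('wrist')
cv2.imwrite('pics/w2.png',w[:,:,::-1]);print(s['position'],s['tool_rot'],s['qvel'])
```

```text
[0.4814 0.3299 0.1853] [-0.037   2.6188  0.    ] [-0.0193 -0.0078 -0.0074 -0.0044 -0.004   0.0032]
```

View pics/w2.png

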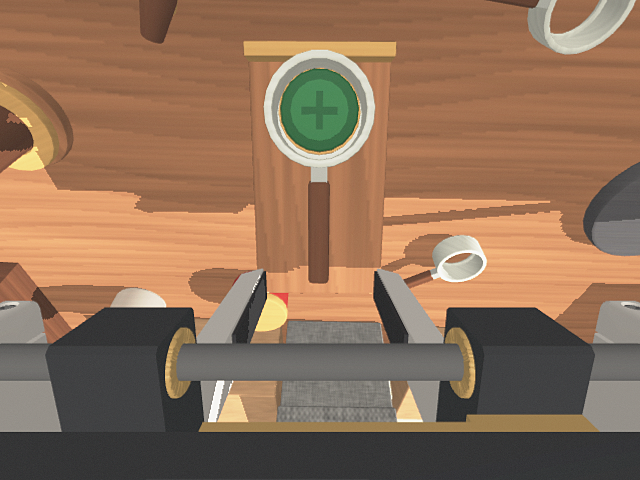

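The picture shows the mould straight below: rim centre (319.5,108), handle from (319,182) to (318.5,283), ledge level at v≈42, so the yaw is right. Next I get the depth from the 80 mm handle length and the ring width.

Run:
```python
from h import *
s=np.load('s2.npy',allow_pickle=True).item();w=cv2.imread('pics/w2.png')[:,:,::-1].copy()
hsv=cv2.cvtColor(w,cv2.COLOR_RGB2HSV)
k=blobs(w,(250,48,390,175),(0,0,150),(180,60,255))[0];e=cv2.fitEllipse(cv2.convexHull(k));print('rim',e,cv2.boundingRect(k))
col=hsv[170:295,314:323,2].mean(1);print('top',[(i+170,int(c)) for i,c in enumerate(col) if i<20 or i>105])
for v in(195,230,265):
  x=np.where(hsv[v,290:350,2]<115)[0]+290;print(v,x.min(),x.max())
Rt=R.from_rotvec(s['tool_rot'])
def tx(u,v):  # ray in tool frame
    o,d=ray('wrist',(u,v),s);return Rt.inv().apply(o-s['position']),Rt.inv().apply(d)
def at(u,v,z):
    o,d=tx(u,v);return o+d*(z-o[2])/d[2]
for z in (.06,.065,.07,.075):
    a,b=at(318.7,182,z),at(318.5,283,z);r=at(*e[0],z);print(z,a,b,'len',a[0]-b[0],'rim c',r)
```

```text
rim ((318.84521484375, 109.29303741455078), (110.01646423339844, 121.65544891357422), 1.183561086654663) (263, 50, 112, 125)
top [(170, 192), (171, 193), (172, 192), (173, 192), (174, 192), (175, 192), (176, 192), (177, 190), (178, 191), (179, 191), (180, 195), (181, 188), (182, 124), (183, 113), (184, 119), (185, 121), (186, 122), (187, 121), (188, 121), (189, 121), (276, 120), (277, 120), (278, 119), (279, 120), (280, 119), (281, 114), (282, 109), (283, 178), (284, 242), (285, 232), (286, 230), (287, 230), (288, 230), (289, 230), (290, 231), (291, 231), (292, 226), (293, 222), (294, 219)]
195 308 329
230 309 328
265 309 328
0.06 [ 0.0525 -0.0009  0.06  ] [-0.0222 -0.0012  0.06  ] len 0.07462422781144416 rim c [ 0.1    -0.0008  0.06  ]
0.065 [ 0.0521 -0.0009  0.065 ] [-0.0241 -0.0012  0.065 ] len 0.07618548140168149 rim c [ 0.1006 -0.0008  0.065 ]
0.07 [ 0.0518 -0.001   0.07  ] [-0.026  -0.0012  0.07  ] len 0.07774673499191884 rim c [ 0.1013 -0.0008  0.07  ]
0.075 [ 0.0514 -0.001   0.075 ] [-0.0279 -0.0012  0.075 ] len 0.07930798858215617 rim c [ 0.1019 -0.0008  0.075 ]
```

>>> apply_moves(plan=[[6,0.2,-0.1,5,0,0,0],[6,0.2,-0.1,8,0,0,0],[6,0.2,-0.1,10,0,0,0],[6,0.2,-0.1,10.1,0,0,0],[0,0.2,-0.1,10.1,0,0,0],[0,0.2,-0.1,10.1,0,0,0],[0,0.2,-0.1,10.1,0,0,0],[0,0.2,-0.1,10.1,0,0,0],[0,0.2,-0.1,10.1,0,0,0],[0,0.2,-0.1,10.1,0,0,0]], newtons=55)

```text
clock: 4.32
position: [0.5298, 0.3301, 0.0961]
tool_rot: [-0.039, 2.618, -0.0]
wrist_force: [-0.5, 0.4, 1.0]
opening: 0.164
gripper_force: 55.0
```

>>> apply_moves(plan=[[0,0.2,0,-1,0,0,0],[0,0.2,0,-3,0,0,0],[0,0,0,-6,0,0,0],[0,-2,0,-8,0,5,0],[0,-4,0,-10,0,12,0],[0,-6,0,-12,0,20,0],[0,-7.5,0,-13,0,26,0],[0,-7.5,0,-13,0,30,0],[0,-7.5,0,-13,0,30,0],[0,-7.5,0,-13,0,30,0],[0,-7.5,0,-13,0,30,0]])

```text
clock: 5.7
position: [0.5291, 0.3314, 0.2462]
tool_rot: [-0.044, 3.14, -0.012]
wrist_force: [-0.3, -0.7, -2.4]
opening: 0.164
gripper_force: 55.0
```

Run:
```python
from h import *
s=env.sense();np.save('s3.npy',s,allow_pickle=True);w=cams.snapshot('wrist');sd=cams.snapshot('side');tp=cams.snapshot('top')
cv2.imwrite('pics/w3.png',w[:,:,::-1]);cv2.imwrite('pics/sd3.png',sd[:,:,::-1]);cv2.imwrite('pics/t3.png',tp[:,:,::-1])
print(s['position'],s['tool_rot'],s['wrist_force'],s['ft_torque'])
```

```text
[0.5291 0.3314 0.2462] [-0.0443  3.1404 -0.0119] [-0.3166 -0.7399 -2.3542] [ 0.0849 -0.3673  0.0041]
```

View pics/w3.png

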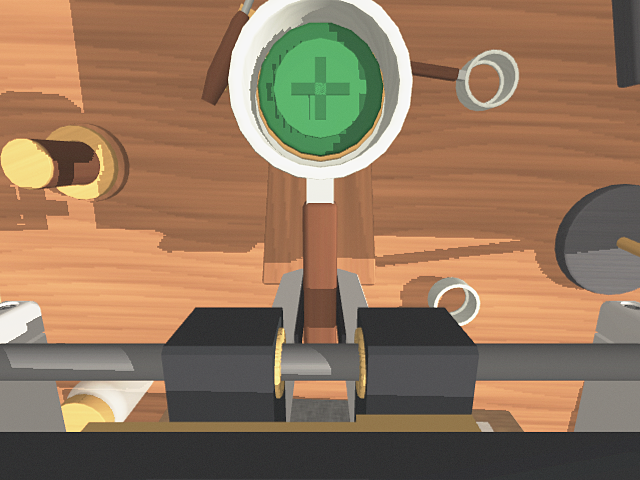

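The mould is held with its handle at u≈319 and rim from u≈228 to 411, and the seal is in place in the ring. I check the in-grip tilt from the rim width.

```bash
cat >> h.py <<'E'
def rimfit(w,s):
    from scipy.optimize import least_squares
    hsv=cv2.cvtColor(w,cv2.COLOR_RGB2HSV);Rt=R.from_rotvec(s['tool_rot'])
    g=cv2.inRange(hsv,(0,0,150),(180,60,255));g[172:]=0;g[:,:200]=0;g[:,440:]=0
    n,lab,st,_=cv2.connectedComponentsWithStats(g);i=1+np.argmax(st[1:,4]);P=[]
    for v in range(8,165,3):
        x=np.where(lab[v]==i)[0]
        P+=[(x.min()-.5,v),(x.max()+.5,v)]
    P=np.array(P,float)
    o,_=ray('wrist',(0,0),s);D=np.array([Rt.inv().apply(ray('wrist',p,s)[1]) for p in P]);o=Rt.inv().apply(o-s['position'])
    # rim circle: centre c, normal tilted a about tool y, b about tool x
    def res(q):
        N=R.from_euler('yx',q[3:]).apply([0,0,1]);c=q[:3]
        X=o+D*((c-o)@N/(D@N))[:,None]
        return np.linalg.norm(X-c,axis=1)-.039
    f=least_squares(res,[.1,0,-.026,0,0],loss='soft_l1',f_scale=.0003)
    return f.x,np.abs(f.fun).mean(),Rt
E
python3 - <<'E'
from h import *
s=np.load('s3.npy',allow_pickle=True).item();w=cv2.imread('pics/w3.png')[:,:,::-1].copy()
x,r,Rt=rimfit(w,s);print('rim c in tool',x[:3],'tilt deg y,x',np.degrees(x[3:]),r)
print('tool axes',Rt.as_matrix()); print(Rt.apply(x[:3])+s['position'])
E
```

```text
rim c in tool [ 0.0985 -0.0001 -0.0232] tilt deg y,x [-3.6758  0.108 ] 0.00012795819145508804
tool axes [[-0.9996 -0.0282  0.001 ]
 [-0.0282  0.9996 -0.0076]
 [-0.0007 -0.0076 -1.    ]]
[0.4306 0.3287 0.2694]
```

```bash
sed -i 's/def rimfit(w,s):/def rimfit(w,s,V=range(8,165,3)):/; s/for v in range(8,165,3):/for v in V:/' h.py
python3 - <<'E'
from h import *
s=np.load('s2.npy',allow_pickle=True).item();w=cv2.imread('pics/w2.png')[:,:,::-1].copy()
for V in (range(53,158,2),range(55,150,2)):
  x,r,Rt=rimfit(w,s,V);print('rim c in tool',x[:3],'tilt deg y,x',np.degrees(x[3:]),r)
print('tool axes',Rt.as_matrix())
s=np.load('s3.npy',allow_pickle=True).item();w=cv2.imread('pics/w3.png')[:,:,::-1].copy()
for V in (range(8,150,2),range(20,165,2)): print(rimfit(w,s,V)[0])
# side view: ring & handle line?
E
```

```text
rim c in tool [ 0.1079 -0.0005 -0.1788] tilt deg y,x [-0.1633 -0.0037] 4.0939474033052647e-16
rim c in tool [ 0.1079  0.0007 -0.1781] tilt deg y,x [-1.1558  0.4221] 4.85722573273506e-17
tool axes [[-0.8662 -0.0264  0.499 ]
 [-0.0263  0.9996  0.0071]
 [-0.499  -0.007  -0.8666]]
[ 0.0985 -0.0001 -0.0232 -0.0605  0.0015]
[ 0.0985 -0.0001 -0.0232 -0.0598 -0.0001]
```

```bash
sed -i 's/V=range(8,165,3)):/V=range(8,165,3),z0=-.026):/; s/\[.1,0,-.026,0,0\]/[.1,0,z0,0,0]/' h.py
python3 - <<'E'
from h import *
s=np.load('s2.npy',allow_pickle=True).item();w=cv2.imread('pics/w2.png')[:,:,::-1].copy()
for V in (range(53,158,2),range(55,150,2)):
  x,r,Rt=rimfit(w,s,V,.077);print('rim c in tool',x[:3],'tilt deg y,x',np.degrees(x[3:]),r)
E
```

```text
rim c in tool [ 0.1011 -0.0008  0.0745] tilt deg y,x [-0.9998 -1.2887] 0.00015961962749003091
rim c in tool [ 0.101  -0.0008  0.0745] tilt deg y,x [-0.3956 -1.2008] 0.00016089290337800637
```

Run:
```python
from h import *
s=np.load('s1.npy',allow_pickle=True).item();w=cv2.imread('pics/w1.png')[:,:,::-1].copy()
k=blobs(w,(150,190,250,285),(18,80,238),(34,255,255))[0].reshape(-1,2).astype(float)
# boundary points of post top: left/bottom arc (free of collar)
sel=k[(k[:,0]<188)|(k[:,1]>255)];sel=sel[(sel[:,1]>235)&(sel[:,0]<205)]
X=np.array([plane('wrist',p,.097,s) for p in sel])
from scipy.optimize import least_squares
f=least_squares(lambda c:np.hypot(X[:,0]-c[0],X[:,1]-c[1])-.0243,[.474,.049],loss='soft_l1',f_scale=.0005);print(f.x,np.abs(f.fun).mean(),len(X))
post=np.array([.4738,.0489])
s=env.sense();print(s['position'],delta((post[0]+.0985,post[1],.246),rot(np.radians(1.6))))
```

```text
[0.4731 0.0499] 0.0005314022631595763 78
[0.5294 0.3313 0.2463] [ -3.5  -28.35   0.24  -0.43   0.03  -0.  ]
```

>>> apply_moves(plan=[[0,-0.2,-1,0,-0.4,2.3,0],[0,-0.5,-4,0,-0.4,2.3,0],[0,-1.1,-8,0,-0.4,2.3,0],[0,-1.7,-12.5,0,-0.4,2.3,0],[0,-2.3,-17,0,-0.4,2.3,0],[0,-2.8,-21.5,0,-0.4,2.3,0],[0,-3.2,-25,0,-0.4,2.3,0],[0,-3.5,-27,0,-0.4,2.3,0],[0,-3.5,-28,0,-0.4,2.3,0],[0,-3.5,-28,0,-0.4,2.3,0],[0,-3.5,-28,0,-0.4,2.3,0]], newtons=60)

```text
clock: 7.22
position: [0.5723, 0.0532, 0.2482]
tool_rot: [0.044, -3.101, 0.002]
wrist_force: [-0.5, 0.5, -2.3]
opening: 0.164
gripper_force: 60.0
```

Run:
```python
from h import *
s=env.sense();np.save('s4.npy',s,allow_pickle=True);w=cams.snapshot('wrist');sd=cams.snapshot('side');tp=cams.snapshot('top')
cv2.imwrite('pics/w4.png',w[:,:,::-1]);cv2.imwrite('pics/sd4.png',sd[:,:,::-1]);cv2.imwrite('pics/t4.png',tp[:,:,::-1])
print(s['position'],s['tool_rot'],s['wrist_force'],s['ft_torque'])
x,r,Rt=rimfit(w,s);print('rim c in tool',x[:3],'tilt',np.degrees(x[3:]),r);print(Rt.as_matrix())
print('rim world',Rt.apply(x[:3])+s['position'],'normal',Rt.apply(R.from_euler('yx',x[3:]).apply([0,0,1])))
c=np.zeros((480,800,3),np.uint8);p=proj('side',np.array([.48,.05,.24])).astype(int);print(p)
a=sd[max(p[1]-75,0):p[1]+75,p[0]-100:p[0]+100]
cv2.imwrite('pics/c4.png',cv2.resize(np.ascontiguousarray(a[:,:,::-1]),None,fx=4,fy=4,interpolation=cv2.INTER_CUBIC))
```

```text
[0.5723 0.0532 0.2482] [ 0.044  -3.101   0.0015] [-0.4562  0.5374 -2.2951] [ 0.0032 -0.4658  0.0289]
rim c in tool [ 0.0985 -0.0001 -0.023 ] tilt [-3.1256  0.2853] 0.00013788151852439155
[[-0.9988 -0.0284 -0.0402]
 [-0.0283  0.9996 -0.0015]
 [ 0.0402 -0.0004 -0.9992]]
rim world [0.4749 0.0504 0.2751] normal [ 0.0145 -0.005  -0.9999]
[344 183]
```

View pics/c4.png

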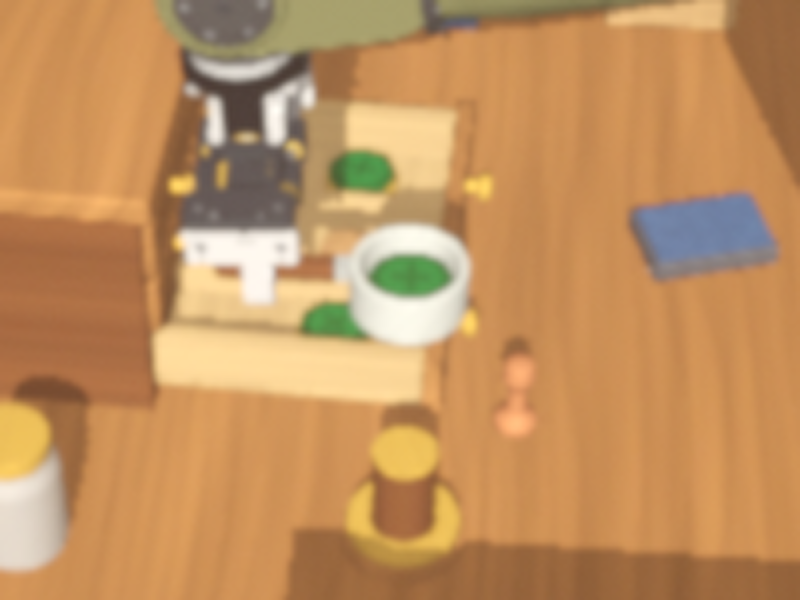

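The side crop shows the mould level at (410,270), handle to the gripper, above the post top at (405,450); it is 1 mm off in x and y. I correct that and lower.

>>> apply_moves(plan=[[0,0.1,-0.1,1,0,0,0],[0,-0.1,-0.1,5,0,0,0],[0,-0.2,-0.1,9,0,0,0],[0,-0.3,-0.1,12,0,0,0],[0,-0.4,-0.1,13,0,0,0],[0,-0.4,-0.1,13,0,0,0],[0,-0.4,-0.1,13,0,0,0]])

```text
clock: 8.25
position: [0.5718, 0.0512, 0.1194]
tool_rot: [0.042, -3.103, 0.002]
wrist_force: [0.9, -0.1, -1.7]
opening: 0.167
gripper_force: 60.0
```

Run:
```python
from h import *
s=env.sense();w=cams.snapshot('wrist');sd=cams.snapshot('side')
cv2.imwrite('pics/w5.png',w[:,:,::-1])
print(s['position'],s['wrist_force'],s['ft_torque'])
x,r,Rt=rimfit(w,s);print('rim c in tool',x[:3],'tilt',np.degrees(x[3:]),r)
print('rim world',Rt.apply(x[:3])+s['position'],'normal',Rt.apply(R.from_euler('yx',x[3:]).apply([0,0,1])))
# check with side camera: rim ellipse
c=proj('side',Rt.apply(x[:3])+s['position']);print('pred side rim',c)
b=[int(c[0])-25,int(c[1])-25,int(c[0])+25,int(c[1])+30]
for k in blobs(sd,b,(45,90,20),(85,255,255))[:1]: print('seal side',cv2.fitEllipse(k))
m=Rt.apply(x[:3]-[0,0,-.0])+s['position'];
```

```text
[0.5718 0.0512 0.1194] [ 0.9068 -0.1333 -1.6733] [-0.0059 -0.445  -0.0384]
rim c in tool [ 0.0984 -0.0001 -0.023 ] tilt [-2.7126  0.0815] 0.00013301520219419883
rim world [0.4744 0.0484 0.1462] normal [ 0.0092 -0.0017 -1.    ]
pred side rim [345.3825 208.1776]
seal side ((345.2933349609375, 210.0553436279297), (8.389691352844238, 17.05246925354004), 91.59817504882812)
```

>>> apply_moves(plan=[[0,0.1,0.1,0.5,0,0,0],[0,0.1,0.1,1,0,0,0],[0,0,0.1,1.5,0,0,0],[0,0,0.1,2,0,0,0],[0,0,0.1,2.5,0,0,0],[0,0,0.1,3,0,0,0],[0,0,0.1,3,0,0,0]])

```text
clock: 9.22
position: [0.5698, 0.0521, 0.0877]
tool_rot: [0.042, -3.1, 0.002]
wrist_force: [0.4, 0.1, -1.8]
opening: 0.165
gripper_force: 60.0
```

Run:
```python
from h import *
s=env.sense();w=cams.snapshot('wrist')
cv2.imwrite('pics/w6.png',w[:,:,::-1]);print(s['position'],s['wrist_force'])
x,r,Rt=rimfit(w,s);print('rim c in tool',x[:3],'tilt',np.degrees(x[3:]),r);print('rim world',Rt.apply(x[:3])+s['position'])
for f in('w5','w6'):
    w=cv2.imread(f'pics/{f}.png')[:,:,::-1].copy();k=blobs(w,(220,0,420,180),(45,60,20),(85,255,255))[0];print(f,cv2.boundingRect(k))
```

```text
[0.5698 0.0521 0.0877] [ 0.3846  0.1339 -1.828 ]
rim c in tool [ 0.0984 -0.0001 -0.0235] tilt [-2.2225  0.1366] 0.00013440978567206
rim world [0.4725 0.0493 0.1153]
w5 (261, 22, 125, 133)
w6 (256, 13, 134, 143)
```

View pics/w6.png

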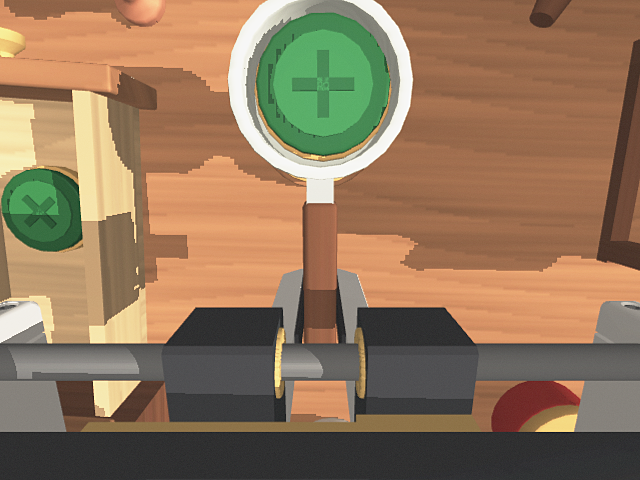

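The seal has grown from 125 to 134 px against the rim, so the post is pushing the base up. I keep lowering.

>>> apply_moves(plan=[[0,-0.1,0,0.4,0,0,0],[0,-0.1,0,0.8,0,0,0],[0,-0.2,0,1.2,0,0,0],[0,-0.2,0,1.6,0,0,0],[0,-0.2,0,2,0,0,0],[0,-0.2,0,2.4,0,0,0],[0,-0.2,0,2.7,0,0,0],[0,-0.2,0,2.9,0,0,0],[0,-0.2,0,3.1,0,0,0],[0,-0.2,0,3.2,0,0,0],[0,-0.2,0,3.3,0,0,0],[0,-0.2,0,3.3,0,0,0]])

```text
clock: 10.78
position: [0.5706, 0.0521, 0.0551]
tool_rot: [0.042, -3.101, 0.002]
wrist_force: [-0.1, 0.2, -1.5]
opening: 0.162
gripper_force: 60.0
```

>>> apply_moves(plan=[[0,0,0,0.1,0,0,0],[0,0,0,0.2,0,0,0],[0,0,0,0.3,0,0,0],[0,0,0,0.4,0,0,0],[0,0,0,0.5,0,0,0],[0,0,0,0.5,0,0,0]])

```text
clock: 11.52
position: [0.5704, 0.0521, 0.05]
tool_rot: [0.042, -3.101, 0.002]
wrist_force: [-0.5, -0.0, -1.5]
opening: 0.165
gripper_force: 60.0
```

>>> apply_moves(plan=[[0,0,0,0.1,0,0,0],[0,0,0,0.2,0,0,0],[0,0,0,0.3,0,0,0],[0,0,0,0.4,0,0,0],[0,0,0,0.4,0,0,0]])

```text
clock: 12.15
position: [0.5702, 0.0521, 0.046]
tool_rot: [0.042, -3.101, 0.002]
wrist_force: [0.2, -0.3, -1.9]
opening: 0.164
gripper_force: 60.0
```

>>> apply_moves(plan=[[0,0,0,0.1,0,0,0],[0,0,0,0.2,0,0,0],[0,0,0,0.3,0,0,0],[0,0,0,0.4,0,0,0],[0,0,0,0.4,0,0,0]])

```text
clock: 12.78
position: [0.5701, 0.0521, 0.042]
tool_rot: [0.042, -3.101, 0.002]
wrist_force: [0.1, 0.1, -1.9]
opening: 0.164
gripper_force: 60.0
```

>>> apply_moves(plan=[[0,0,0,0.1,0,0,0],[0,0,0,0.2,0,0,0],[0,0,0,0.3,0,0,0],[0,0,0,0.3,0,0,0]])

```text
clock: 13.28
position: [0.5699, 0.0521, 0.039]
tool_rot: [0.042, -3.101, 0.002]
wrist_force: [-0.6, -0.0, -0.9]
opening: 0.168
gripper_force: 60.0
```

>>> apply_moves(plan=[[0,0,0,0.1,0,0,0],[0,0,0,0.2,0,0,0],[0,0,0,0.2,0,0,0]])

```text
clock: 13.65
position: [0.5699, 0.052, 0.037]
tool_rot: [0.042, -3.101, 0.002]
wrist_force: [0.3, -0.0, -2.0]
opening: 0.165
gripper_force: 60.0
```

>>> apply_moves(plan=[[0,0,0,0.1,0,0,0],[0,0,0,0.2,0,0,0],[0,0,0,0.2,0,0,0]])

```text
clock: 14.02
position: [0.5698, 0.0521, 0.035]
tool_rot: [0.042, -3.101, 0.002]
wrist_force: [0.3, 0.4, -1.7]
opening: 0.164
gripper_force: 60.0
```

>>> apply_moves(plan=[[0,-0.05,0,0.1,0,0,0],[0,-0.05,0,0.2,0,0,0],[0,-0.05,0,0.2,0,0,0]])

```text
clock: 14.4
position: [0.5702, 0.0521, 0.033]
tool_rot: [0.042, -3.101, 0.002]
wrist_force: [-0.4, 0.7, -1.8]
opening: 0.166
gripper_force: 60.0
```

Run:
```python
from h import *
s=env.sense();w=cams.snapshot('wrist');sd=cams.snapshot('side')
cv2.imwrite('pics/w7.png',w[:,:,::-1]);print(s['position'],s['wrist_force'],s['ft_torque'])
p=proj('side',np.array([.48,.05,.06])).astype(int)
a=np.ascontiguousarray(sd[p[1]-50:p[1]+50,p[0]-60:p[0]+60,::-1])
a=cv2.resize(a,None,fx=5,fy=5,interpolation=cv2.INTER_CUBIC)
b=cv2.resize(w[:,:,::-1],None,fx=.5,fy=.5)[:,60:260]
c=np.zeros((500,800,3),np.uint8);c[:,:600]=a;c[:240,600:]=b
cv2.imwrite('pics/c7.png',c)
```

```text
[0.5702 0.0521 0.033 ] [-0.4131  0.673  -1.7543] [ 0.1022 -0.2628 -0.0007]
```

View pics/c7.png

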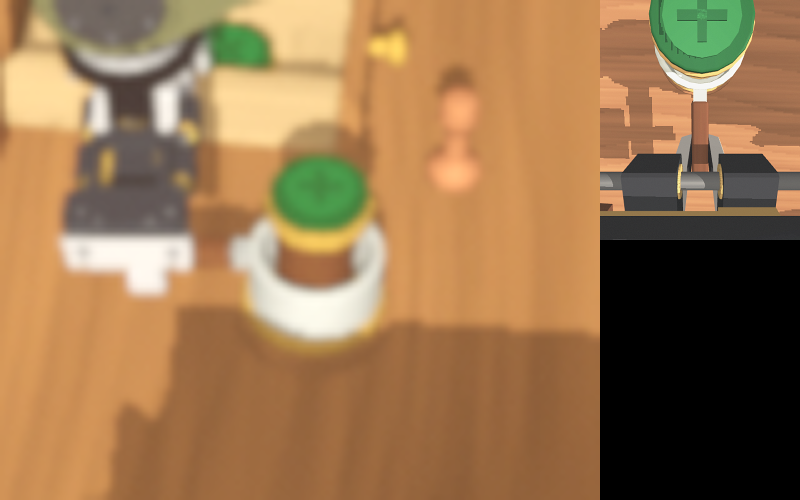

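The base sits raised on the post at (322,195) with the ring around the post, nearly on the collar. I feel on downwards.

>>> apply_moves(plan=[[0,0,0,0.05,0,0,0],[0,0,0,0.1,0,0,0],[0,0,0,0.15,0,0,0],[0,0,0,0.15,0,0,0]])

```text
clock: 15.0
position: [0.5702, 0.0521, 0.0316]
tool_rot: [0.042, -3.101, 0.002]
wrist_force: [0.9, -0.1, -1.6]
opening: 0.169
gripper_force: 60.0
```

>>> apply_moves(plan=[[0,0,0,0.05,0,0,0],[0,0,0,0.1,0,0,0],[0,0,0,0.1,0,0,0]])

```text
clock: 15.38
position: [0.5705, 0.0521, 0.031]
tool_rot: [0.042, -3.102, 0.002]
wrist_force: [2.3, 0.1, 3.4]
opening: 0.165
gripper_force: 60.0
```

>>> apply_moves(plan=[[0,0,0,0.05,0,0,0],[0,0,0,0.05,0,0,0]], newtons=30)

```text
clock: 15.62
position: [0.5706, 0.0521, 0.0306]
tool_rot: [0.042, -3.102, 0.002]
wrist_force: [2.7, -0.1, 6.1]
opening: 0.166
gripper_force: 30.0
```

>>> apply_moves(plan=[[1.7,0,0,0,0,0,0],[1.9,0,0,0,0,0,0],[2.5,0,0,0,0,0,0],[3.5,0,0,0,0,0,0],[4,0,0,0,0,0,0],[4,0,0,0,0,0,0]])

```text
clock: 16.38
position: [0.5701, 0.052, 0.0301]
tool_rot: [0.042, -3.101, 0.002]
wrist_force: [0.8, -0.3, 0.4]
opening: 0.423
gripper_force: 0.0
```

>>> apply_moves(plan=[[4,0,0,-1,0,0,0],[4,0,0,-4,0,0,0],[4,0.2,0,-10,0,0,0],[4,0.5,0,-16,0,0,0],[4,0.8,0,-22,0,0,0],[4,0.8,0,-22,0,0,0]])

```text
clock: 17.12
position: [0.5722, 0.0523, 0.2559]
tool_rot: [0.043, -3.11, 0.002]
wrist_force: [0.5, 0.2, -0.5]
opening: 0.423
gripper_force: 0.0
```

Run:
```python
from h import *
M=rot(np.radians(-92.4));print(env.sense()['position'],delta((.535,-.26,.26),M),delta((.4738,.049,.25),M))
```

```text
[0.5722 0.0523 0.2559] [  4.59 -31.11  -0.25  -1.5   -1.34  93.96] [ 9.82 -0.06  0.9  -1.5  -1.34 93.96]
```

>>> apply_moves(plan=[[8,1,-5,-1,-0.3,-0.3,10],[8,2,-10,-2,-1.5,-1.3,20],[8,3,-15,-2,-1.5,-1.3,31],[8,4,-20,-2,-1.5,-1.3,42],[8,4.6,-25,-2,-1.5,-1.3,53],[8,4.6,-31.1,-1,-1.5,-1.3,64],[8,4.6,-31.1,-0.3,-1.5,-1.3,75],[8,4.6,-31.1,-0.3,-1.5,-1.3,86],[8,4.6,-31.1,-0.3,-1.5,-1.3,94],[8,4.6,-31.1,-0.3,-1.5,-1.3,94],[8,4.6,-31.1,-0.3,-1.5,-1.3,94]])

```text
clock: 18.5
position: [0.5336, -0.2598, 0.2551]
tool_rot: [-2.259, -2.173, 0.01]
wrist_force: [-0.1, -0.0, -0.5]
opening: 0.855
gripper_force: 0.0
```

Run:
```python
from h import *
s=env.sense();np.save('s8.npy',s,allow_pickle=True);w=cams.snapshot('wrist');tp=cams.snapshot('top');sd=cams.snapshot('side')
for n,i in(('w8',w),('t8',tp),('sd8',sd)):cv2.imwrite(f'pics/{n}.png',i[:,:,::-1])
print(s['position'],s['tool_rot'],s['q'])
def show(n,img,box,lo,hi,z,a=100):
    for k in blobs(img,box,lo,hi,a)[:4]:
        e=cv2.fitEllipse(cv2.convexHull(k));print(n,cv2.contourArea(k),np.round(np.r_[e[0],e[1]],1),plane(n,e[0],z,s if n=='wrist' else None))
c=proj('wrist',np.array([.535,-.235,.034]),s);print('pred rest',c)
h=cv2.cvtColor(w,cv2.COLOR_RGB2HSV);u,v=c.astype(int);print(h[v,u],h[v,u+70],h[v+40,u])
show('wrist',w,(0,0,640,310),(45,90,20),(85,255,255),.040)
for lo in (110,140): show('wrist',w,(u-45,v-45,u+45,v+45),(5,lo,60),(17,255,255),.034)
for n,im in(('top',tp),('side',sd)):
    c=proj(n,np.array([.474,.049,.117])).astype(int);print(n)
    show(n,im,(c[0]-25,c[1]-20,c[0]+25,c[1]+20),(45,90,20),(85,255,255),.117,50)
b=cv2.resize(w[:,:,::-1],(560,420));cv2.imwrite('pics/c8.png',b)
```

```text
[ 0.5336 -0.2598  0.2551] [-2.259  -2.1731  0.0104] [-0.5129  0.373   1.3094 -0.0043  1.4678 -0.4737]
pred rest [321.4206 196.4375]
[ 13 120 219] [ 20  97 237] [ 19 100 233]
wrist 2124.0 [322.6 108.8  51.2  54.3] [ 0.54   -0.1391  0.04  ]
wrist 1524.0 [321.9 273.6  44.1  45.4] [ 0.5321 -0.3286  0.04  ]
wrist 1253.0 [322.2 195.8  40.4  41.2] [ 0.5359 -0.2343  0.034 ]
top
top 469.0 [315.  271.4  25.   25.1] [0.4726 0.0505 0.117 ]
side
side 166.0 [345.5 217.2  13.6  17. ] [0.4729 0.0554 0.117 ]
```

Run:
```python
from h import *
M=rot(np.radians(-92.4));print(delta((.473,.02,.26),M))
```

```text
[27.72 -7.2  -0.41 -0.54  0.    0.07]
```

>>> apply_moves(plan=[[8,6,-1.6,0,-0.5,0,0],[8,12,-3.2,0,-0.5,0,0],[8,18,-5,0,-0.5,0,0],[8,24,-6.5,0,-0.5,0,0],[8,27.7,-7.2,-0.4,-0.5,0,0],[8,27.7,-7.2,-0.4,-0.5,0,0],[8,27.7,-7.2,-0.4,-0.5,0,0]])

```text
clock: 19.52
position: [0.4737, 0.0195, 0.2599]
tool_rot: [-2.267, -2.174, 0.001]
wrist_force: [0.0, -0.6, -0.6]
opening: 0.852
gripper_force: 0.0
```

Run:
```python
from h import *
s=env.sense();np.save('s9.npy',s,allow_pickle=True);w=cams.snapshot('wrist');cv2.imwrite('pics/w9.png',w[:,:,::-1])
print(s['position'],s['tool_rot'])
c=proj('wrist',np.array([.4736,.0494,.117]),s);print(c);u,v=c.astype(int)
h=cv2.cvtColor(w,cv2.COLOR_RGB2HSV)
k=blobs(w,(u-70,v-70,u+70,v+70),(45,60,20),(85,255,255),200)[0];e=cv2.fitEllipse(cv2.convexHull(k));print('wax all',e,plane('wrist',e[0],.117,s))
kb=blobs(w,(u-70,v-70,u+70,v+70),(45,60,130),(85,255,255),200)
if kb:
  e=cv2.fitEllipse(cv2.convexHull(kb[0]));print('wax bright',e,plane('wrist',e[0],.117,s))
  for d in((-1,0),(1,0),(0,-1),(0,1)):
    P=kb[0].reshape(-1,2);p=P[np.argmax(P@np.array(d))];print(d,p,plane('wrist',p.astype(float),.117,s))
print(h[v,u-40:u+41:8,2],h[v-32:v+40:6,u+6,2])
kr=blobs(w,(u-90,v-90,u+90,v+90),(0,0,150),(180,50,255),200)
for k in kr[:2]:print('ring',cv2.boundingRect(k),cv2.contourArea(k))
```

```text
[0.4737 0.0195 0.2599] [-2.2673 -2.1744  0.0009]
[317.9287 200.1007]
wax all ((317.06610107421875, 198.0041046142578), (58.66849899291992, 59.19472122192383), 2.7543468475341797) [0.4729 0.0514 0.117 ]
wax bright ((316.8674621582031, 198.66522216796875), (43.38310623168945, 43.730342864990234), 168.26390075683594) [0.4727 0.0508 0.117 ]
(-1, 0) [295 199] [0.4519 0.0514 0.117 ]
(1, 0) [338 203] [0.4925 0.0458 0.117 ]
(0, -1) [314 177] [0.4709 0.0711 0.117 ]
(0, 1) [311 220] [0.4661 0.0306 0.117 ]
[214 249 115 147 116 122 111 147 113 247 206] [251 120 149 149 148 114 147 145 145  78 172 147]
ring (284, 159, 79, 62) 644.0
```

>>> apply_moves(plan=[[8,3.2,-0.2,4,0,0,0],[8,3.2,-0.2,9,0,0,0],[8,3.2,-0.2,13,0,0,0],[8,3.2,-0.2,15.5,0,0,0],[8,3.2,-0.2,17,0,0,0],[8,3.2,-0.2,17.3,0,0,0],[8,3.2,-0.2,17.3,0,0,0]])

```text
clock: 20.45
position: [0.4733, 0.0517, 0.0876]
tool_rot: [2.268, 2.173, 0.0]
wrist_force: [-0.6, -0.1, 0.2]
opening: 0.854
gripper_force: 0.0
```

>>> apply_moves(plan=[[7,0,0,0,0,0,0],[6.6,0,0,0,0,0,0],[6.3,0,0,0,0,0,0],[5.5,0,0,0,0,0,0],[5.5,0,0,0,0,0,0],[5.5,0,0,0,0,0,0]], newtons=20)

```text
clock: 21.2
position: [0.4729, 0.052, 0.0871]
tool_rot: [-2.268, -2.174, 0.001]
wrist_force: [-1.2, 0.5, 4.7]
opening: 0.656
gripper_force: 20.0
```

>>> apply_moves(plan=[[5.5,0,0,-0.3,0,0,0],[5.5,0,0,-1,0,0,0],[5.5,0,0,-3,0,0,0],[5.5,0,0,-7,0,0,0],[5.5,0,0,-11,0,0,0],[5.5,0,0,-11,0,0,0]])

```text
clock: 21.95
position: [0.474, 0.052, 0.1998]
tool_rot: [2.266, 2.171, 0.005]
wrist_force: [0.2, 0.2, -2.4]
opening: 0.651
gripper_force: 20.0
```

Run:
```python
from h import *
s=env.sense();np.save('s10.npy',s,allow_pickle=True);w=cams.snapshot('wrist');sd=cams.snapshot('side');tp=cams.snapshot('top')
for n,i in(('w10',w),('t10',tp),('sd10',sd)):cv2.imwrite(f'pics/{n}.png',i[:,:,::-1])
print(s['position'],s['tool_rot'],s['wrist_force'],s['opening'])
u,v=proj('wrist',s['position']+np.array([0,0,.03]),s).astype(int);print('pred wax top c',u,v)
k=blobs(w,(u-110,v-110,u+110,min(v+60,479)),(45,60,20),(85,255,255),200)
for q in k[:2]:
  e=cv2.fitEllipse(cv2.convexHull(q));print(cv2.boundingRect(q),cv2.contourArea(q),e,plane('wrist',e[0],s['position'][2]+.025,s)-s['position'])
# ring still on the post?
c=proj('side',np.array([.474,.049,.059])).astype(int);kk=blobs(sd,(c[0]-30,c[1]-30,c[0]+30,c[1]+30),(0,0,140),(180,60,255))
print(c,[cv2.boundingRect(q) for q in kk[:2]])
M=rot(np.radians(-92.4));print(delta((.5359,-.2343,.2),M))
```

```text
[0.474  0.052  0.1998] [2.2659 2.1714 0.0053] [ 0.1679  0.158  -2.4072] 0.6505869926896619
pred wax top c 319 306
(261, 248, 118, 96) 9149.0 ((319.9405822753906, 302.0540466308594), (108.01519775390625, 117.55705261230469), 92.61832427978516) [0.0002 0.0003 0.025 ]
[344 229] [(328, 222, 31, 25)]
[-28.33   7.56  -0.4   -0.11   0.02  -0.04]
```

>>> apply_moves(plan=[[5.5,-2,0.5,0,0,0,0],[5.5,-6,1.6,0,0,0,0],[5.5,-11,3,0,0,0,0],[5.5,-16,4.3,0,0,0,0],[5.5,-21,5.6,0,0,0,0],[5.5,-25,6.7,0,0,0,0],[5.5,-27.5,7.4,0,0,0,0],[5.5,-28.2,7.6,0,0,0,0],[5.5,-28.2,7.6,0,0,0,0],[5.5,-28.2,7.6,4,0,0,0],[5.5,-28.2,7.6,8,0,0,0],[5.5,-28.2,7.6,11,0,0,0],[5.5,-28.2,7.6,11,0,0,0],[5.5,-28.2,7.6,11,0,0,0]])

```text
clock: 23.85
position: [0.5374, -0.2327, 0.0884]
tool_rot: [2.267, 2.174, 0.0]
wrist_force: [-0.2, -0.3, -1.1]
opening: 0.653
gripper_force: 20.0
```

Run:
```python
from h import *
M=rot(np.radians(-92.4));s=env.sense();print(s['position'],s['wrist_force'],R.from_rotvec(s['tool_rot']).as_matrix()[:,2],delta((.5359,-.2333,.026),M))
```

```text
[ 0.5374 -0.2327  0.0884] [-0.1621 -0.3024 -1.0745] [ 0.0009 -0.0008 -1.    ] [-0.06 -0.15  6.24  0.05  0.05 -0.  ]
```

>>> apply_moves(plan=[[5.5,-0.1,-0.1,1.5,0,0,0],[5.5,-0.1,-0.1,3,0,0,0],[5.5,-0.1,-0.1,4.5,0,0,0],[5.5,-0.1,-0.1,5.5,0,0,0],[5.5,-0.1,-0.1,6,0,0,0],[5.5,-0.1,-0.1,6,0,0,0]])

```text
clock: 24.6
position: [0.5357, -0.234, 0.0267]
tool_rot: [-2.268, -2.173, 0.001]
wrist_force: [-0.4, -0.2, -0.5]
opening: 0.653
gripper_force: 20.0
```

>>> apply_moves(plan=[[5.5,0,0,0.05,0,0,0],[5.5,0,0,0.1,0,0,0],[5.5,0,0,0.15,0,0,0],[5.5,0,0,0.15,0,0,0]])

```text
clock: 25.1
position: [0.5357, -0.234, 0.0254]
tool_rot: [-2.268, -2.173, 0.001]
wrist_force: [-0.1, -0.2, -0.7]
opening: 0.652
gripper_force: 20.0
```

>>> apply_moves(plan=[[5.5,0.05,0,0.05,0,0,0],[5.5,0.05,0,0.1,0,0,0],[5.5,0.05,0,0.1,0,0,0]])

```text
clock: 25.48
position: [0.5357, -0.2335, 0.0243]
tool_rot: [-2.268, -2.173, 0.001]
wrist_force: [0.0, -0.2, -1.1]
opening: 0.65
gripper_force: 20.0
```

>>> apply_moves(plan=[[5.5,0,0,0.05,0,0,0],[5.5,0,0,0.05,0,0,0]])

```text
clock: 25.72
position: [0.5357, -0.2335, 0.0241]
tool_rot: [-2.268, -2.173, 0.001]
wrist_force: [-1.9, 1.0, 2.8]
opening: 0.654
gripper_force: 20.0
```

Contact is felt at the expected height, so I release and back off.

>>> apply_moves(plan=[[6.3,0,0,0,0,0,0],[6.5,0,0,0,0,0,0],[7,0,0,0,0,0,0],[7.6,0,0,0,0,0,0],[7.6,0,0,0,0,0,0],[7.6,0,0,0,0,0,0]])

```text
clock: 26.48
position: [0.5357, -0.2335, 0.0239]
tool_rot: [-2.268, -2.173, 0.001]
wrist_force: [-0.1, 0.5, 0.7]
opening: 0.812
gripper_force: 0.0
```

>>> apply_moves(plan=[[7.6,0,0,-1,0,0,0],[7.6,0,0,-3,0,0,0],[7.6,0,0,-7,0,0,0],[7.6,0,0,-12,0,0,0],[7.6,0,0,-18,0,0,0],[7.6,-2.5,0,-23,0,0,0],[7.6,-2.5,0,-23,0,0,0],[7.6,-2.5,0,-23,0,0,0]])

```text
clock: 27.48
position: [0.5345, -0.2582, 0.2534]
tool_rot: [-2.268, -2.173, 0.001]
wrist_force: [-0.7, -0.5, -0.6]
opening: 0.809
gripper_force: 0.0
```

Run:
```python
from h import *
s=env.sense();w=cams.snapshot('wrist');sd=cams.snapshot('side')
print(s['position'],s['wrist_force'],s['opening'])
for k in blobs(w,(0,0,640,310),(45,90,20),(85,255,255),100)[:3]:
    e=cv2.fitEllipse(cv2.convexHull(k));print(np.round(np.r_[e[0],e[1]],1),plane('wrist',e[0],.04,s),plane('wrist',e[0],.054,s))
a=cv2.resize(np.ascontiguousarray(sd[120:270,270:400,::-1]),None,fx=3,fy=3,interpolation=cv2.INTER_CUBIC)
c=np.zeros((450,790,3),np.uint8);c[:,:390]=a;c[:300,390:]=cv2.resize(w[:,:,::-1],(400,300));cv2.imwrite('pics/fin.png',c)
```

```text
[ 0.5345 -0.2582  0.2534] [-0.6918 -0.5198 -0.5976] 0.809350345448235
[319.7 110.2  51.3  54.8] [ 0.5398 -0.1391  0.04  ] [ 0.5397 -0.1409  0.054 ]
[320.1 199.2  49.8  50.3] [ 0.5361 -0.2357  0.04  ] [ 0.5362 -0.234   0.054 ]
[320.1 275.3  44.3  45.5] [ 0.5321 -0.3285  0.04  ] [ 0.5323 -0.3235  0.054 ]
```

View pics/fin.png

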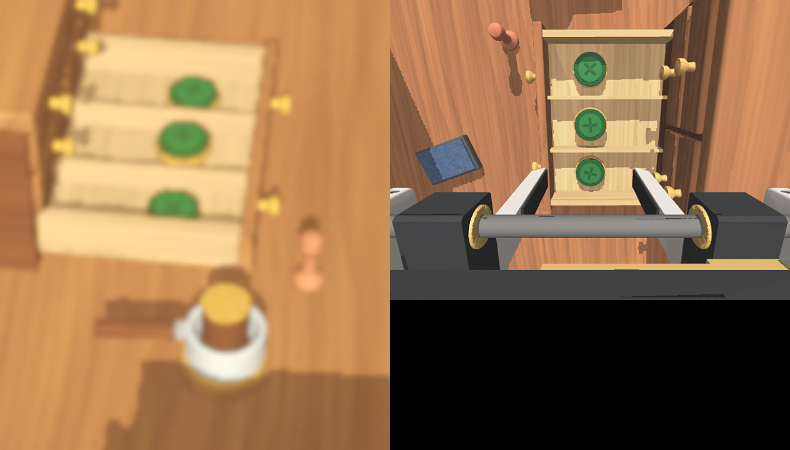

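The ring stands on the collar round the post at (225,340). The base lies centred on the rest at (590,124), measured at (.536,−.234), within about 0.5 mm of the rest's centre. The neighbouring seals have not moved. I hand the job in.

```bash
python3 -c "
from rig import order
print(order.close_job())"
```

```text
the job is handed in; nothing more can be done
None
```

The job is done and handed in at about 27.5 s: the ring stands on the post's stop collar, the base lies seal up on the cork rest within about 0.5 mm of centre by the camera, and nothing else was seen to move.

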